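Clamp the job card's foot and hold the bulldog clip gaping around the card edge

TASK

First swing the red-handled toggle clamp over centre until its pad holds down the blue foot of the job card. Then squeeze the black bulldog clip on the white rack wide open, lift it off, and lower it over the middle part of the card's top edge, lined up with the edge, so that the card's edge is well inside the mouth with one jaw on either side and neither touching the card. Finish there, still holding the clip squeezed wide open around the card so a colleague can slip a sheet in; do not drop the clip, do not shift the card's foot, and leave the other things on the bench alone.

Things in the scene. Friction and masses are not known exactly. Their poses are not given: they have to be found in the camera images.
- fixture: Aluminium loading plate, fixed, 140 (x) x 340 (y) x 12 mm; y runs from -180 to +160 mm about the origin, which is on the underside; z up. The card's foot lies on it between low steel ribs; a blue toggle clamp stands near its -y end (cheeks 46 mm long in y, 42 mm wide in x, 67 mm high).
- clamp_pivot (a point): Centre of the clamp arm's hinge pin, 50 mm above the bench, at (0, -135, 50) mm in the fixture's frame; axes as the fixture's. The arm swings in the fixture's y-z plane.
- clamp_grip (a point): Middle of the clamp arm's red round grip (22 mm diameter, 36 mm long, along the arm), 97 mm from the hinge pin. The arm is a steel bar 20 mm wide, 10 mm thick, from pin to grip; a rubber pad hangs 18 mm below it, 70 mm from the pin. The point's y axis points outwards along the arm, its x axis along the hinge.
- clamp_arm (a joint): Arm angle, rad. 0 = level, pointing to the fixture's +y, pad on the foot (clamped); 1.57 = straight up; starts open, leaning back at 1.7 to 1.95 (stop 1.95). The arm is heavy (0.3 kg) on a slightly stiff hinge: pushed over the top, to below about 1.3, it falls onto the foot and stays; about 2 N at the grip moves it. It can be pushed with closed fingers from its outer side.
- card_stand: Job card: a stiff yellow card 3 mm thick (x), 100 mm wide (y), upright in a blue foot of 60 (x) x 230 (y) x 20 mm, 0.4 to 0.7 kg, loose in the fixture's nest. Origin at the centre of the foot's underside; the card's middle is at y = +50 mm, its top edge at z = 120 mm (132 mm above the bench). The clamp presses the foot's -y end.
- card_edge (a point): Middle of the card's top edge; x is the card's normal, y runs along the edge, z up.
- clip_rack: White rack, fixed: base 60 (x) x 110 (y) x 12 mm with an upright aluminium plate 4 mm thick (x), 100 mm long (y), top at 85 mm. Origin at the centre of its underside. The clip sits clipped on the plate's top edge.
- clip: Black bulldog clip, 50 g, sitting jaws down on the rack plate, lined up with it, up to 25 mm from the rack's middle. Origin on its pivot barrel (4 mm radius, 34 mm long in y), 89 mm above the bench at first; x: jaws and handles open along it, y along the gripped edge, z up to the handles. Jaws 40 mm wide (y), reaching 30 mm below the origin; an edge can enter 26 mm before meeting the barrel.
- clip_handles (a point): Midway between the ends of the clip's two flared handles, 34 mm above its origin, same axes. Each end is a round roll 8 mm thick, 26 mm long (y); 48 mm over both (x) when shut. Squeeze the rolls together along x from above: 4 N at first, 10 N fully open, when they measure 20 mm over both, stand 39 mm above the origin, and the jaw faces are 26 mm apart.
- clip_mouth (a point): Point midway between the jaws, at the level of the shut jaws' tips, 30 mm below the clip's origin, same axes.
- clip_jaw (a joint): Opening angle of each half of the clip, rad: about 0 when shut on the rack plate (faces 4 mm apart), 0.38 at the stop (faces 26 mm apart); the two halves open equally. 0.25 or more counts as wide open (faces 19 mm apart).
- bowl: Green mixing bowl, 104 mm across, 55 mm high, beside the rack; origin under its centre. Leave it.
- stone_model: Cream dental stone model, 62 x 66 x 32 mm. Leave it.
- spray_can: Blue bottle with white cap, 52 mm across, 150 mm high. Leave it.
- jar: Jar with white lid, 68 mm across, 70 mm high. Leave it.
- mug: White mug, 80 mm across, 90 mm high. Leave it.

How it is judged (in metres and radians):
On the way, in this order (a step that is already met when the one before it is completed fails the run):
1. the clamp arm is over centre and down on the card's foot (value of joint clamp_arm below 0.06 rad), for 0.3 s.
2. the clip is squeezed wide open and lifted at least 30 mm off the rack (value of joint clip_jaw above 0.2 rad and contact force between clip and the fingers above 2 N and z of clip in the frame of clip_rack above 0.12 m), for 0.2 s.
At the end, for the whole second after the job is handed in: Clamp arm below 0.06 rad. Fingers hold the clip open past 0.2 rad, upright within 0.35 rad, along the edge within 0.26 rad, its mouth point 10 to 28 mm below the card edge, within 10 mm of the card plane and 30 mm of the edge middle, not touching the card (under 0.5 N) (value of joint clamp_arm below 0.06 rad and value of joint clip_jaw above 0.2 rad and contact force between clip and the fingers above 2 N and contact force between clip and card_stand below 0.5 N and z of clip_mouth in the frame of card_edge between -0.028 and -0.01 m and x of clip_mouth in the frame of card_edge between -0.01 and 0.01 m and y of clip_mouth in the frame of card_edge between -0.03 and 0.03 m and angle between the y axis of clip and the y axis of card_stand, either way round below 0.26 rad and angle between clip's own z axis and vertical below 0.35 rad); the arm keeps its last pose, push and grip.
It fails at once if the clip is dropped (height (world z) of clip below 0.055 m).
It fails at once if the job card's foot is shifted by more than 15 mm or tipped (distance of card_stand from where it was at the start of the episode above 0.015 m or angle between card_stand's own z axis and vertical above 0.15 rad).
It fails at once if a bystander is moved by more than 25 mm (distance of any of bowl, stone_model, spray_can, jar, mug from where it was at the start of the episode above 0.025 m).
It also fails if it takes over 51 s, if anything falls off the work surface, if the arm or the gripper's body presses on something with over 40 N, if the wrist force passes 120 N, or if a joint passes its speed limit or range.

ROBOT

A 6-joint arm with a two-finger parallel gripper is mounted at the origin on the work surface. World frame = base frame: x ahead of the robot, y to its left, z up, the work surface at z = 0. Lengths are in mm, angles in degrees, forces in N, time in s.
With the tool pointing down it reaches from about 350 to 850 mm from the base axis. Payload 8.1 kg.
Tool frame: the origin (TCP) lies midway between the tips of the shut fingers; the grasp point (between the pads) lies 19 mm behind it; x points along the fingers, y is the direction in which the jaws open and shut, and the axes are right-handed (so a half turn about x gives the same grasp; the last joint's range is limited). The gripper opens to 85 mm and grips with 20 to 120 N. Pads are 22 mm wide; open, the fingers measure 114 mm over their backs; the gripper's body (76 mm by 85 mm) begins 54 mm behind the grasp point. The pads swing forward as they close: fully open they stand 13 mm farther back than shut.
Start: joints at [-4.893, 7.471, 85.268, -0, 87.261, -4.893], TCP at [600.004, 0.022, 231.292] pointing down, gripper open.
Joint ranges: [-169.43, 169.43], [-51.17, 129.36], [1.28, 143.12], [-76.62, 256.62], [0, 156.53], [-152.29, 152.29]. Speed limits (degrees/s): [136.94, 136.94, 159.86, 180, 180, 180].

INTERFACE

Orientations are given as [roll, pitch, yaw] about the fixed x, y, z axes, in that order (R = Rz(yaw) Ry(pitch) Rx(roll)).
In Python, from bench import r gives the robot as it stands.
- The arm moves only by the tool move_arm, never from a script. Its argument "deltas" is a list of rows, each a list of 2 entries, a list of its own where there are three numbers: the shift along the tool's x, y, z in mm, then the turn about the tool's x in degrees. A call has 1 to 12 rows; each row is the pose to reach, as a shift and turn from the pose measured when the call began, along the tool's axes at that moment; what a row does not reach only later rows make up. A row lasts 1/8 s, in which the tool goes at most 62.5 mm and 10.7 degrees, less where a joint would pass 70% of its speed; a pose out of reach is approached as far as the arm can. A call with a gripper value outside its range is refused whole. "jaw" is the opening, from -1 (shut) to 1 (fully open), set as the call begins (left out, the last holds). The fingers move at their own pace and stop on an object; "squeeze" is the grip in N (left out, the last holds). Time passes only in rows, so rows that repeat a pose let the fingers close. It gives the time, the measured TCP pose, the force and the opening at its end, in the units of the state.
- r.sense(): the state, without advancing time (a new reading comes with each control period).
- r.snapshot(name): name is "scene" or "side" or "wrist"; returns (picture, depth): 480x640x3 uint8, red, green, blue; 480x640 float32, mm along the optical axis (not along the pixel's ray), 0 where there is no reading.
- r.get_calibration(name): a dict with "fovy" (degrees; the focal length in pixels is half the picture's height over the tangent of half this angle, whatever the lens; pixels are square), "cx", "cy" (the principal point, pixels), "position" and "attitude" of the camera in the world; the wrist camera has in their place "tool_from_camera" (4x4, takes a point from camera to tool coordinates, whose origin is the TCP and whose axes are the tool frame's). Camera axes: x right, y down, z forward; pixel columns grow to the right and rows downward; lengths in mm; the calibration is good to about 2 mm. The wrist camera is an equidistant fisheye: a pixel r from the principal point sees the ray r / f radians off the axis. A picture is of the moment at which its call begins: read the wrist's pose just before it. get_calibration takes no time and is no camera call.
- r.hand_in(): hands the job in, once; it reports no verdict.
The state is a dict: "time": time; "joint_pos": joint angles; "qd": joint speeds; "joint_efforts": joint torques, N m; "tool_pos": TCP position; "tcp_rot": TCP orientation; "ft_force": force on the tool from outside, world axes, zero at the start; "wrist_torque": the same for the moment, N m; "finger_gap": finger opening in mm.
Only numpy, scipy, OpenCV 4.12 (cv2) and the standard library are available. Lean on these libraries where they do the work, as an engineer would, in place of code of your own. Each camera call takes 0.05 s, during which the arm holds its last target. There are 200 camera calls.

## Working session

There is one attempt and no reset: what is moved stays moved. The work goes in short steps, Python scripts to look and compute and a tool call to move; the robot and the scene stay as the last step left them, time stands still between calls to the robot, and variables do not carry over. Pictures are saved under pics/ and viewed, about 8 in all and at most 12, crops included, and the job is handed in when it is done.

Besides the shell and the picture viewer there is one more tool, called by a JSON object that holds its "op" and its "data", one argument or row to a line. move_arm: Moves the arm, as the interface text tells. Its arguments: {"type":"object","properties":{"deltas":{"type":"array","items":{"type":"array"}},"jaw":{"type":"number"},"squeeze":{"type":"number"}},"required":["deltas"]}

```bash
mkdir -p pics; ls; cat > h.py <<'E'
import numpy as np, cv2
from scipy.spatial.transform import Rotation as R
from bench import r
def snap(n,f):
    s=r.sense(); p,d=r.snapshot(n); cv2.imwrite(f'pics/{f}.png',p[:,:,::-1]); np.savez(f'pics/{f}.npz',p=p,d=d,tp=s['tool_pos'],tr=s['tcp_rot']); return p,d
def cloud(n,f):
    z=np.load(f'pics/{f}.npz'); c=r.get_calibration(n); d=z['d'].astype(float)
    F=240/np.tan(np.radians(c['fovy'])/2); v,u=np.mgrid[:480,:640]; x=(u-c['cx']);y=(v-c['cy'])
    if n=='wrist':
        rr=np.hypot(x,y)+1e-9; k=np.tan(rr/F)/rr; P=np.dstack([x*k*d,y*k*d,d])
        T=np.array(c['tool_from_camera']); P=P@T[:3,:3].T+T[:3,3]
        P=P@R.from_euler('xyz',z['tr'],degrees=True).as_matrix().T+z['tp']
    else:
        P=np.dstack([x/F*d,y/F*d,d]); a=np.array(c['attitude'])
        M=a if a.shape==(3,3) else R.from_euler('xyz',a,degrees=True).as_matrix()
        P=P@M.T+np.array(c['position'])
    P[d<=0]=np.nan
    return P,z['p']
E
python3 - <<'E'
from h import *
print(r.sense())
for n in('scene','side','wrist'): print(n,r.get_calibration(n))
a,_=snap('scene','s0');b,_=snap('side','d0');c,_=snap('wrist','w0')
m=np.zeros((600,800,3),np.uint8)
m[:300,:400]=cv2.resize(a,(400,300));m[:300,400:]=cv2.resize(b,(400,300));m[300:,:400]=cv2.resize(c,(400,300))
cv2.imwrite('pics/m0.png',m[:,:,::-1])
E
```

```text
pics
{'time': 0.0, 'joint_pos': array([-4.89197994e+00,  7.51584646e+00,  8.53305078e+01,  8.15386845e-04,
        8.72590564e+01, -4.89132832e+00]), 'qd': array([-0.01965243, -0.12499489, -0.00301689, -0.01577759, -0.03922099,
       -0.05775641]), 'joint_efforts': array([-1.90700346e-03, -5.69404185e+01, -5.00557995e+01, -2.19391650e-04,
        1.44415747e-02,  7.24149572e-05]), 'tool_pos': array([5.99456578e+02, 8.53637483e-02, 2.30224935e+02]), 'tcp_rot': array([-95.3339754 ,  89.89458627, 174.66533323]), 'ft_force': array([ 0.06242271, -0.06126701,  0.35716088]), 'wrist_torque': array([-0.06585087, -0.03648863,  0.04880185]), 'finger_gap': 85.5050362655162}
scene {'fovy': 53.44111160511835, 'cx': 320.3130369005546, 'cy': 233.20259049337264, 'position': array([ 920.44709118,  556.97084867, 1029.10749999]), 'attitude': array([-142.29532385,    0.93624355,  150.52729034])}
side {'fovy': 50.00928342663949, 'cx': 313.34184099500834, 'cy': 247.6056604192474, 'position': array([ 82.48318443, 682.19960849, 596.00804321]), 'attitude': array([-119.84568087,   -1.41855094, -146.47736251])}
wrist {'fovy': 65.70646984690485, 'cx': 320.42282408632855, 'cy': 238.71239900500134, 'tool_from_camera': array([[-1.80785814e-04, -2.71524710e-01,  9.62431452e-01,
        -1.43064663e+02],
       [ 9.99999929e-01, -3.66060986e-04,  8.45683062e-05,
        -1.37111468e+00],
       [ 3.29346221e-04,  9.62431399e-01,  2.71524757e-01,
        -6.85427498e+01],
       [ 0.00000000e+00,  0.00000000e+00,  0.00000000e+00,
         1.00000000e+00]])}
```

View pics/m0.png

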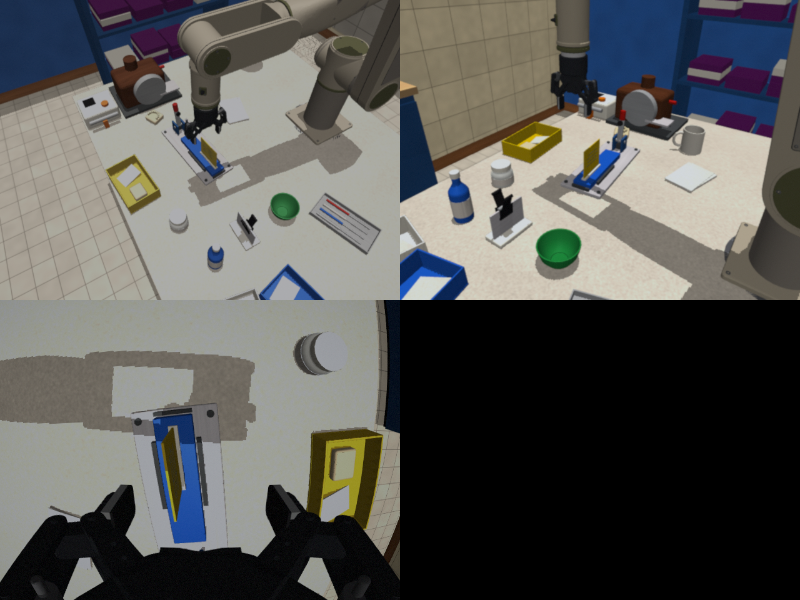

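The scene, side and wrist views show the card at (600,~-40), the clamp behind it at -y with its red grip leaning back, and the rack with the clip beside the green bowl at +y. Next I'll measure by colour from the depth clouds.

```bash
cat > m1.py <<'E'
from h import *
for n,f in(('scene','s0'),('side','d0'),('wrist','w0')):
    P,p=cloud(n,f); hsv=cv2.cvtColor(p,cv2.COLOR_RGB2HSV); H,S,V=[hsv[...,i].astype(int) for i in range(3)]
    x,y,z=[P[...,i] for i in range(3)]
    box=(x>350)&(x<900)&(y>-350)&(y<450)&(z<170)
    def rep(nm,m):
        Q=P[m&box]
        if len(Q)<5: print(n,nm,len(Q));return
        c=np.median(Q,0); q=Q[:,:2]-Q[:,:2].mean(0); w,v=np.linalg.eigh(q.T@q); a=np.degrees(np.arctan2(*v[::-1,1]))
        pr=(Q[:,:2]-c[:2])@v
        print(n,nm,len(Q),'mean',Q.mean(0).round(1),'lo',np.percentile(Q,2,0).round(),'hi',np.percentile(Q,98,0).round(),'ax',a.round(1),'ext',np.ptp(np.percentile(pr,[2,98],0),0).round(1))
    yel=(H>18)&(H<35)&(S>120)&(abs(x-600)<90)&(y>-160)&(y<60)
    rep('card',yel&(z>50)); rep('cardtop',yel&(z>122))
    rep('red',((H<8)|(H>172))&(S>120)&(y<-50)&(abs(x-600)<120)&(z>40))
    rep('foot',(H>100)&(H<125)&(S>120)&(z>26)&(z<38)&(abs(x-600)<90)&(y<60))
    rep('clampblue',(H>100)&(H<125)&(S>120)&(z>45)&(abs(x-600)<110)&(y<20))
    rep('clip',(V<60)&(z>60)&(y>100)&(y<300))
    rep('rackplate',(V>60)&(S<60)&(z>40)&(z<90)&(y>120)&(y<320)&(x>500)&(x<680))
    rep('bowl',(H>50)&(H<85)&(S>120)&(z>30))
    rep('bench',(z>-10)&(z<8))
s=r.sense();print(R.from_euler('xyz',s['tcp_rot'],degrees=True).as_matrix().round(3))
E
python3 m1.py
python3 - <<'E'
import cv2,numpy as np
a=cv2.imread('pics/s0.png');b=cv2.imread('pics/d0.png')
m=np.zeros((600,800,3),np.uint8)
m[:300,:400]=cv2.resize(a[150:300,240:440],(400,300));m[:300,400:]=cv2.resize(b[150:315,260:480],(400,300))
m[300:,:400]=cv2.resize(a[300:450,320:520],(400,300));m[300:,400:]=cv2.resize(b[260:410,60:260],(400,300))
cv2.imwrite('pics/m1.png',m)
E
```

```text
scene card 467 mean [564.1 -38.   93.5] lo [559. -84.  52.] hi [569.   6. 132.] ax 95.9 ext [ 3.  90.5]
scene cardtop 70 mean [564.1 -36.5 128.3] lo [559. -84. 122.] hi [569.   5. 135.] ax 95.9 ext [ 2.7 90.1]
scene red 85 mean [ 590.2 -267.7  153.9] lo [ 581. -281.  136.] hi [ 598. -260.  167.] ax 95.3 ext [17. 21.]
scene foot 1012 mean [578.1 -80.5  32.5] lo [ 533. -238.   27.] hi [606.  25.  37.] ax 97.6 ext [ 56.7 264.3]
scene clampblue 93 mean [ 590.8 -249.1   61.2] lo [ 567. -272.   45.] hi [ 609. -235.   71.] ax 172.2 ext [36.  44.5]
scene clip 259 mean [600.1 284.1 106.5] lo [583. 268.  65.] hi [627. 299. 130.] ax -175.1 ext [30.4 43.5]
scene rackplate 239 mean [603.8 274.5  69.4] lo [596. 229.  41.] hi [607. 318.  89.] ax 89.2 ext [10.2 89.5]
scene bowl 595 mean [421.1 270.1  45.2] lo [388. 232.  31.] hi [485. 324.  58.] ax 174.3 ext [93.5 96. ]
scene bench 51253 mean [644.3 147.    1. ] lo [ 362. -322.   -3.] hi [890. 436.   6.] ax 101.8 ext [551.3 787. ]
side card 858 mean [561.7 -37.5  93.1] lo [557. -85.  52.] hi [567.   6. 132.] ax 96.0 ext [ 3.1 92. ]
side cardtop 132 
[... 947 characters left out ...]
3.] ax 96.0 ext [ 3.  94.9]
wrist cardtop 792 mean [562.1 -37.7 130.3] lo [557. -88. 123.] hi [568.   7. 134.] ax 95.9 ext [ 3.  95.9]
wrist red 0
wrist foot 8343 mean [570.7 -85.2  32.3] lo [ 531. -200.   30.] hi [602.  21.  34.] ax 95.3 ext [ 57.9 221.8]
wrist clampblue 7 mean [561.2 -38.8 117.7] lo [555. -92.  89.] hi [569.   8. 133.] ax 97.9 ext [  0.9 100.5]
wrist clip 152 mean [761.2 119.6  63.7] lo [756. 100.  60.] hi [778. 141.  70.] ax 114.0 ext [11.9 44.9]
wrist rackplate 0
wrist bowl 0
wrist bench 127154 mean [6.119e+02 5.010e+01 5.000e-01] lo [ 361. -228.   -1.] hi [885. 222.   3.] ax 176.9 ext [452.6 521.7]
[[-0.001  1.     0.   ]
 [ 0.     0.    -1.   ]
 [-1.    -0.001 -0.   ]]
```

View pics/m1.png

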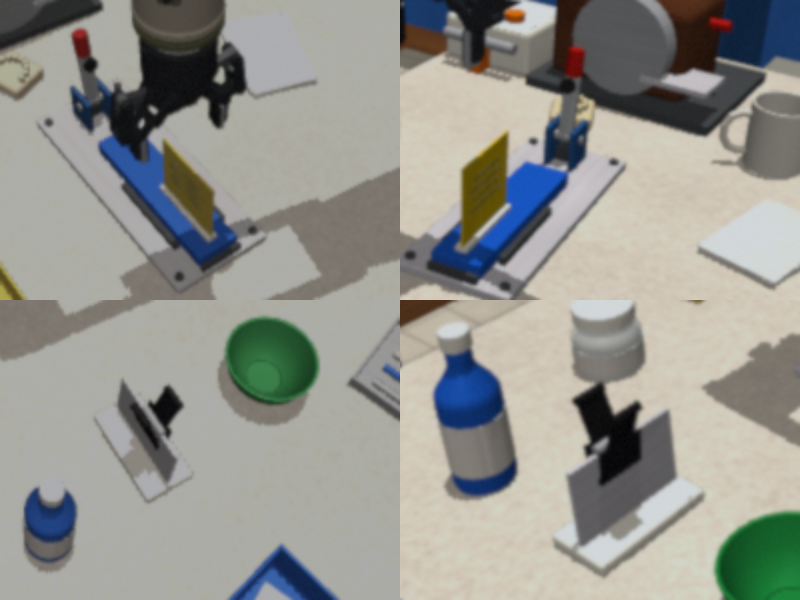

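```bash
python3 - <<'E'
from h import *
P1,_=cloud('scene','s0');P2,_=cloud('side','d0')
Q=np.vstack([P1.reshape(-1,3),P2.reshape(-1,3)]);Q=Q[np.isfinite(Q).all(1)]
def grid(x0,x1,y0,y1,s=20):
    print('y rows',y0,y1,'x from',x0)
    for y in range(y0,y1,s):
        print(y,[int(np.percentile(q,95)) if len(q:=Q[(Q[:,0]>=x)&(Q[:,0]<x+s)&(Q[:,1]>=y)&(Q[:,1]<y+s)&(Q[:,2]<400)][:,2])>1 else -9 for x in range(x0,x1,s)])
grid(460,740,-460,-200);grid(500,760,180,380)
for n,f in(('scene','s0'),('side','d0')):
    P,p=cloud(n,f);x,y,z=[P[...,i] for i in range(3)]
    V=p.max(2)
    m=(V<60)&(z>60)&(y>240)&(y<320)&(x>560)&(x<650)
    for a in range(60,135,8):
        q=P[m&(z>=a)&(z<a+8)]
        if len(q)>2: print(n,a,len(q),np.percentile(q[:,0],[2,98]).round(),np.percentile(q[:,1],[2,98]).round())
    hsv=cv2.cvtColor(p,cv2.COLOR_RGB2HSV); m=(((hsv[...,0]<8)|(hsv[...,0]>172))&(hsv[...,1]>120)&(y<-240)&(y>-330)&(abs(x-590)<40)&(z>40))
    for a in range(128,172,8):
        q=P[m&(z>=a)&(z<a+8)]
        if len(q)>2: print('red',n,a,len(q),np.percentile(q[:,0],[2,98]).round(),np.percentile(q[:,1],[2,98]).round())
E
```

```text
y rows -460 -200 x from 460
-460 [14, 62, 65, 63, 64, 141, 142, 91, 138, 116, 110, 111, 16, 15]
-440 [2, 3, 4, 2, 4, 3, 3, 3, 23, 22, 3, 4, 3, 4]
-420 [4, 3, 3, 2, 4, 3, 2, 3, 33, 34, 33, 21, 3, 3]
-400 [2, 2, 3, 3, 3, 3, 3, 22, 33, 25, 25, 21, 3, 3]
-380 [2, 4, 4, 3, 2, 3, 4, 21, 31, 34, 24, 3, 3, 2]
-360 [3, 2, 3, 2, 1, 4, 4, 4, 3, 23, 20, 3, 3, 3]
-340 [3, 2, 3, 3, 2, 3, 3, 3, 4, 4, 2, 3, 3, 3]
-320 [1, 3, 3, 14, 14, 12, 2, 4, 4, 3, 3, 4, 3, 4]
-300 [1, 1, 11, 17, 14, 154, 163, 16, 15, 17, 3, 4, 4, 2]
-280 [1, 2, 11, 15, 14, 155, 164, 69, 15, 16, 4, 3, 4, 3]
-260 [1, 1, 13, 14, 13, 120, 129, 67, 15, 15, 3, 4, 3, 2]
-240 [1, 2, 12, 13, 14, 60, 59, 65, 15, 15, 4, 3, 2, 2]
-220 [3, 2, 13, 13, 32, 32, 33, 30, 15, 15, 4, 3, 3, 3]
y rows 180 380 x from 500
180 [4, 3, 3, 2, 3, 3, 3, 4, 3, 4, 3, 3, 3]
200 [3, 3, 3, 2, 3, 3, 3, 3, 3, 3, 3, 3, 3]
220 [3, 3, 2, 13, 70, 84, 14, 3, 3, 4, 4, 3, 3]
240 [4, 2, 1, 12, 74, 85, 14, 3, 3, 4, 3, 3, 3]
260 [3, 3, 2, 13, 126, 111, 127, 3, 3, 3, 2, 1, 3]
280 [2, 2, 3, 14, 126, 109, 127, 3, 3, 3, 72, 113, 150]
300 [2, 2, 2, 12, 87, 85, 14, 3, 3, 3, 89, 15
[... 479 characters left out ...]
 scene 136 17 [583. 597.] [-269. -259.]
red scene 144 16 [583. 597.] [-269. -261.]
red scene 152 14 [583. 598.] [-270. -260.]
red scene 160 36 [581. 597.] [-282. -263.]
side 60 75 [596. 601.] [263. 302.]
side 68 83 [594. 598.] [263. 302.]
side 76 85 [594. 603.] [263. 302.]
side 84 115 [593. 613.] [263. 301.]
side 92 99 [591. 616.] [271. 295.]
side 100 109 [588. 619.] [271. 294.]
side 108 117 [586. 622.] [271. 294.]
side 116 91 [580. 623.] [271. 295.]
side 124 90 [579. 623.] [272. 295.]
red side 128 22 [577. 593.] [-279. -261.]
red side 136 29 [577. 596.] [-273. -262.]
red side 144 33 [576. 595.] [-274. -262.]
red side 152 34 [577. 596.] [-276. -264.]
red side 160 30 [578. 595.] [-281. -265.]
```

{"op": "move_arm", "data": {
  "deltas": [
    [[0,0,50],0],
    [[0,-2,105],-3],
    [[0,-4,160],-6],
    [[0,-4,215],-6],
    [[0,-4,270],-6],
    [[0,-4,315],-6],
    [[0,-4,345],-6],
    [[20,-4,345],-6],
    [[60,-4,345],-6],
    [[95,-4,345],-6],
    [[100,-4,345],-6]
  ],
  "jaw": -1,
  "squeeze": 40
}}

```text
time: 1.52
tool_pos: [593.1, -342.0, 125.2]
tcp_rot: [-127.9, 89.4, 148.1]
ft_force: [0.4, 0.6, -0.1]
finger_gap: -0.1
```

{"op": "move_arm", "data": {
  "deltas": [
    [[-5,0,-25],0],
    [[-5,0,-40],0],
    [[-5,0,-50],0],
    [[-5,0,-60],0],
    [[-5,0,-70],0],
    [[-5,0,-80],0],
    [[-5,0,-88],0],
    [[-5,0,-96],0],
    [[-5,0,-104],0],
    [[-5,0,-110],0]
  ]
}}

```text
time: 2.78
tool_pos: [581.4, -232.0, 130.8]
tcp_rot: [-128.4, 89.4, 147.7]
ft_force: [0.4, -0.6, -0.1]
finger_gap: 0.3
```

```bash
python3 - <<'E'
from h import *
a,_=snap('scene','s1');b,_=snap('side','d1');print(r.sense()['ft_force'])
m=np.zeros((300,800,3),np.uint8)
m[:,:400]=cv2.resize(a[150:300,240:440],(400,300));m[:,400:]=cv2.resize(b[150:315,260:480],(400,300))
cv2.imwrite('pics/m2.png',m[:,:,::-1])
E
```

```text
[-0.08945641  0.03649746  0.37754792]
```

View pics/m2.png

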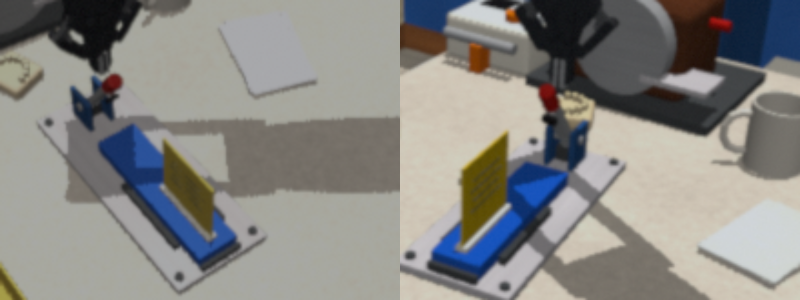

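The red grip is past vertical and seems to be falling forward, at about (110,82) in the left crop. Next I'll raise the arm and look again.

{"op": "move_arm", "data": {
  "deltas": [
    [[0,0,0],0],
    [[0,0,0],0],
    [[-50,0,0],0],
    [[-110,0,0],0],
    [[-130,0,-30],0],
    [[-130,0,-90],0],
    [[-130,0,-150],0],
    [[-130,0,-180],0]
  ],
  "jaw": 1
}}

```text
time: 3.88
tool_pos: [563.1, -51.1, 262.3]
tcp_rot: [-132.8, 89.4, 143.4]
ft_force: [0.9, 0.1, -0.6]
finger_gap: 85.5
```

```bash
python3 - <<'E'
from h import *
a,_=snap('scene','s2');b,_=snap('side','d2');print(r.sense()['tool_pos'])
m=np.zeros((300,800,3),np.uint8)
m[:,:400]=cv2.resize(a[150:300,240:440],(400,300));m[:,400:]=cv2.resize(b[150:315,260:480],(400,300))
cv2.imwrite('pics/m3.png',m[:,:,::-1])
E
```

```text
[563.34938366 -50.71026203 262.33993251]
```

View pics/m3.png

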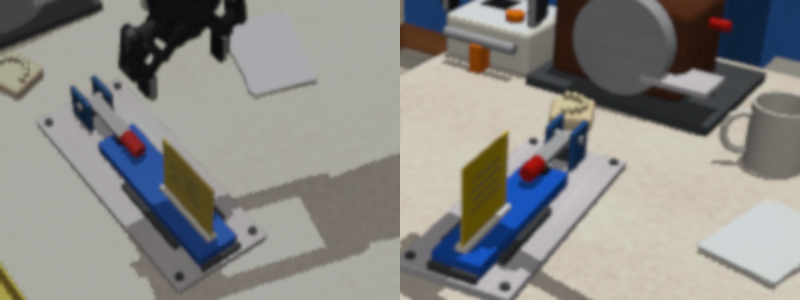

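The clamp arm lies level on the foot, with the red grip near (130,145) in the left crop. Next I'll move over the rack.

{"op": "move_arm", "data": {
  "deltas": [
    [[0,14,-59],1.5],
    [[0,28,-118],3],
    [[0,42,-177],5],
    [[0,56,-236],7],
    [[0,71,-295],7.5],
    [[0,71,-295],7.5],
    [[0,71,-295],7.5]
  ]
}}

```text
time: 4.85
tool_pos: [602.1, 249.4, 263.4]
tcp_rot: [-121.1, 89.4, 147.7]
ft_force: [-0.1, 0.2, -0.3]
finger_gap: 84.9
```

```bash
python3 - <<'E'
from h import *
s=r.sense();print(s['tool_pos'],R.from_euler('xyz',s['tcp_rot'],degrees=True).as_matrix().round(3))
p,_=snap('wrist','w3');P,p=cloud('wrist','w3');x,y,z=[P[...,i] for i in range(3)]
V=p.max(2)
near=(x>560)&(x<650)&(y>200)&(y<340)
m=near&(V<70)&(z>119)&(z<131);q=P[m];print('roll pts',len(q))
for lo,hi in((560,603),(603,650)):
    a=q[(q[:,0]>lo)&(q[:,0]<hi)];print(len(a),np.percentile(a,[2,50,98],0).round(1))
    print('fit yaw',np.degrees(np.polyfit(a[:,1],a[:,0],1)[0]))
m=near&(z>81)&(z<89)&((y<258)|(y>308));q=P[m];print('plate',len(q),np.percentile(q,[2,50,98],0).round(1),np.degrees(np.polyfit(q[:,1],q[:,0],1)[0]))
E
```

```text
[602.06128507 249.38385568 263.41183929] [[-0.008  1.    -0.021]
 [ 0.005 -0.021 -1.   ]
 [-1.    -0.008 -0.005]]
roll pts 685
365 [[578.6 270.2 123.1]
 [582.7 283.5 126.6]
 [586.4 295.6 128.5]]
fit yaw 1.2340866912750275
320 [[618.9 269.3 124. ]
 [622.  282.4 126.7]
 [626.  294.5 128.5]]
fit yaw 1.9536639570847585
plate 241 [[599.4 227.   83.9]
 [601.6 253.5  85.4]
 [604.7 324.6  86.8]] 1.4779781528439901
```

View pics/w3.png

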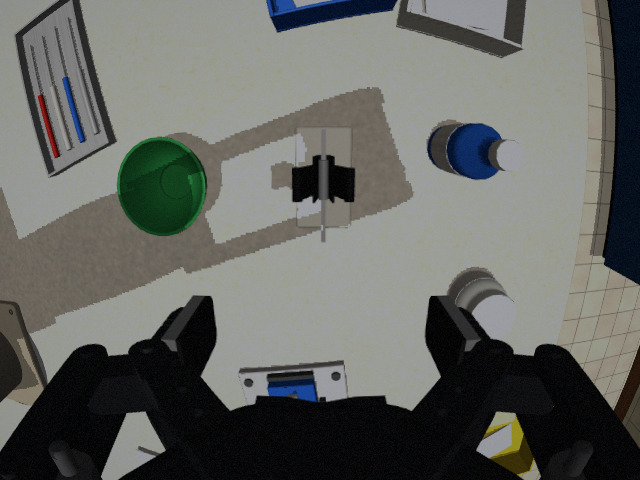

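Wrist view: the clip is centred at about (323,180) and lined up with the rack plate. The bowl and bottle are well clear of the fingers. Next I'll descend and grasp.

{"op": "move_arm", "data": {
  "deltas": [
    [[0,0,-33],0],
    [[50,0,-33],0],
    [[100,0,-33],0],
    [[140,1,-33],0],
    [[154,1,-33],0],
    [[154,1,-33],0]
  ]
}}

```text
time: 5.65
tool_pos: [602.7, 281.3, 109.8]
tcp_rot: [-117.6, 89.4, 151.1]
ft_force: [0.2, 0.4, 0.8]
finger_gap: 85.2
```

{"op": "move_arm", "data": {
  "deltas": [
    [[0,0,0],0],
    [[0,0,0],0],
    [[0,0,0],0],
    [[0,0,0],0],
    [[0,0,0],0],
    [[0,0,0],0]
  ],
  "jaw": -1,
  "squeeze": 40
}}

```text
time: 6.4
tool_pos: [606.0, 282.3, 114.9]
tcp_rot: [-174.1, 89.6, 94.5]
ft_force: [1.4, -0.8, 13.2]
finger_gap: 16.9
```

```bash
python3 - <<'E'
from h import *
s=r.sense();print(s['tool_pos'],s['finger_gap'],s['ft_force'])
a,_=snap('scene','s4');b,_=snap('side','d4')
m=np.zeros((300,800,3),np.uint8)
m[:,:400]=cv2.resize(a[300:450,320:520],(400,300));m[:,400:]=cv2.resize(b[260:410,60:260],(400,300))
cv2.imwrite('pics/m4.png',m[:,:,::-1])
E
```

```text
[605.98440966 282.31090151 114.90762766] 16.88257720087106 [ 1.3811985  -0.76365944 13.20218532]
```

View pics/m4.png

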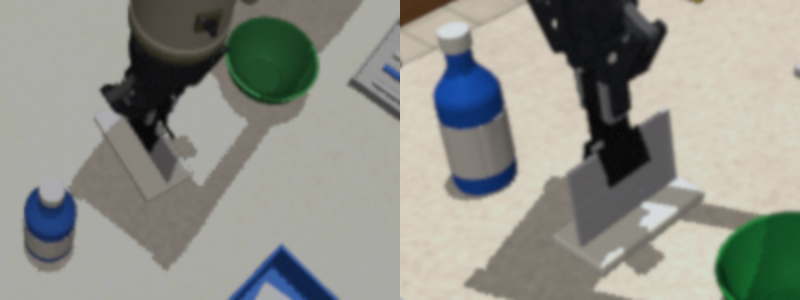

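The fingers are closed on the handles with a 17 mm gap, and the clip still sits on the plate. Next I'll lift and look from near.

{"op": "move_arm", "data": {
  "deltas": [
    [[-5,0,0],0],
    [[-12,0,0],0],
    [[-22,0,0],0],
    [[-35,0,0],0],
    [[-50,0,0],0],
    [[-70,0,0],0],
    [[-90,0,0],0],
    [[-100,0,0],0],
    [[-100,0,0],0],
    [[-100,0,0],0]
  ]
}}

```text
time: 7.75
tool_pos: [605.6, 281.4, 213.9]
tcp_rot: [-163.1, 89.6, 105.5]
ft_force: [-1.3, 0.4, -0.5]
finger_gap: 17.4
```

```bash
python3 - <<'E'
from h import *
s=r.sense();print(s['tool_pos'],s['finger_gap'],s['ft_force'],R.from_euler('xyz',s['tcp_rot'],degrees=True).as_matrix().round(3))
a,_=snap('scene','s5');b,_=snap('side','d5');w,_=snap('wrist','w5')
m=np.zeros((600,800,3),np.uint8)
m[:300,:400]=cv2.resize(a[280:400,340:500],(400,300));m[:300,400:]=cv2.resize(b[220:370,80:280],(400,300))
m[300:,:400]=cv2.resize(w[240:480,160:480],(400,300))
cv2.imwrite('pics/m5.png',m[:,:,::-1])
for n,f in(('scene','s5'),('side','d5'),('wrist','w5')):
    P,p=cloud(n,f);x,y,z=[P[...,i] for i in range(3)];V=p.max(2)
    mm=(V<75)&(abs(x-604)<40)&(abs(y-283)<35)
    for zz in range(130,240,8):
        q=P[mm&(z>=zz)&(z<zz+8)]
        if len(q)>4: print(n,zz,len(q),np.percentile(q[:,0],[3,97]).round(),np.percentile(q[:,1],[3,97]).round())
E
```

```text
[605.62343664 281.38918024 213.92614847] 17.366514757941264 [-1.27925616  0.42189627 -0.50030997] [[-0.002  1.    -0.024]
 [ 0.007 -0.024 -1.   ]
 [-1.    -0.002 -0.007]]
scene 162 46 [588. 619.] [265. 300.]
scene 170 47 [600. 618.] [264. 300.]
scene 178 44 [594. 616.] [267. 301.]
scene 186 40 [596. 614.] [273. 301.]
scene 194 14 [597. 612.] [288. 299.]
scene 202 16 [598. 613.] [283. 295.]
scene 210 13 [599. 620.] [282. 296.]
scene 218 19 [601. 626.] [288. 295.]
scene 226 64 [595. 627.] [284. 295.]
scene 234 34 [594. 628.] [284. 294.]
side 154 7 [615. 617.] [287. 297.]
side 162 161 [585. 617.] [263. 301.]
side 170 168 [587. 615.] [264. 300.]
side 178 163 [589. 614.] [264. 300.]
side 186 177 [593. 612.] [263. 300.]
side 194 104 [595. 612.] [271. 294.]
side 202 98 [596. 612.] [271. 294.]
side 210 60 [590. 612.] [278. 294.]
side 218 74 [584. 613.] [278. 294.]
side 226 153 [583. 616.] [277. 295.]
side 234 114 [583. 616.] [276. 292.]
wrist 162 268 [584. 618.] [274. 301.]
wrist 170 414 [586. 616.] [275. 301.]
wrist 178 372 [589. 614.] [278. 301.]
wrist 186 459 [592. 612.] [272. 301.]
wrist 194 97 [594. 611.] [285. 299.]
wrist 202 70 [595. 611.] [288. 294.]
wrist 210 95 [592. 615.] [291. 295.]
wrist 218 433 [585. 624.] [287. 294.]
wrist 226 2940 [586. 623.] [270. 294.]
wrist 234 827 [583. 625.] [276. 292.]
```

View pics/m5.png

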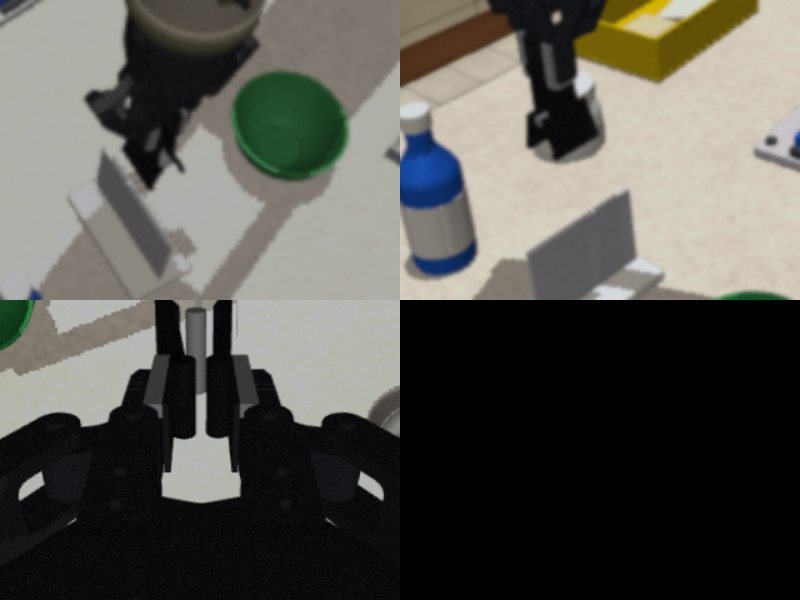

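The clip is held wide open: the jaws measure about 32 mm over their outside at z≈162, and the barrel is visible between the rolls in the wrist crop. Next I'll re-measure the card after clamping.

```bash
python3 - <<'E'
from h import *
for n,f in(('scene','s0'),('side','d0'),('scene','s2'),('side','d2'),('scene','s5'),('side','d5')):
    P,p=cloud(n,f);hsv=cv2.cvtColor(p,cv2.COLOR_RGB2HSV);x,y,z=[P[...,i] for i in range(3)]
    m=(hsv[...,0]>18)&(hsv[...,0]<35)&(hsv[...,1]>120)&(abs(x-570)<60)&(y>-130)&(y<60)&(z>60)
    q=P[m];k=np.polyfit(q[:,1],q[:,0],1);print(n,f,len(q),q.mean(0).round(1),'x at -40:',np.polyval(k,-40).round(1),np.degrees(k[0]).round(1),np.percentile(q[:,1],[1,99]).round(),np.percentile(q[:,2],99).round(1))
E
```

```text
scene s0 421 [564.1 -37.7  97.7] x at -40: 564.3 -5.9 [-85.   8.] 133.4
side d0 767 [561.7 -37.6  97.7] x at -40: 561.9 -6.0 [-87.   7.] 132.7
scene s2 426 [564.1 -37.   98.3] x at -40: 564.4 -5.9 [-86.   9.] 133.8
side d2 767 [561.6 -37.1  97.3] x at -40: 561.9 -6.0 [-86.   8.] 132.4
scene s5 418 [564.1 -37.9  98.5] x at -40: 564.3 -5.9 [-85.   6.] 132.7
side d5 774 [561.6 -36.9  98.1] x at -40: 561.9 -5.9 [-87.   8.] 132.9
```

{"op": "move_arm", "data": {
  "deltas": [
    [[-20,0,25],-1],
    [[-20,-4,75],-2],
    [[-20,-9,130],-3],
    [[-20,-15,185],-5],
    [[-20,-21,240],-6],
    [[-20,-26,290],-7],
    [[-20,-29,315],-7.3],
    [[-20,-30,323],-7.3],
    [[-20,-30,323],-7.3],
    [[-20,-30,323],-7.3]
  ]
}}

```text
time: 9.15
tool_pos: [568.0, -39.8, 231.4]
tcp_rot: [-166.6, 89.6, 109.4]
ft_force: [0.3, 1.1, -1.0]
finger_gap: 16.9
```

```bash
cat > chk.py <<'E'
from h import *
import sys
k=sys.argv[1]
s=r.sense();T=s['tool_pos'];M=R.from_euler('xyz',s['tcp_rot'],degrees=True).as_matrix();print(T,s['finger_gap'],s['ft_force'],M.round(3).tolist())
for n in('scene','side','wrist'):
    snap(n,n[:2]+k);P,p=cloud(n,n[:2]+k);V=p.max(2);hsv=cv2.cvtColor(p,cv2.COLOR_RGB2HSV);x,y,z=[P[...,i] for i in range(3)]
    m=(hsv[...,0]>18)&(hsv[...,0]<35)&(hsv[...,1]>120)&(abs(x-570)<60)&(y>-130)&(y<60)&(z>60)
    q=P[m]
    if len(q)>20: c=np.polyfit(q[:,1],q[:,0],1);print(n,'card x at -40:',np.polyval(c,-40).round(1),np.degrees(c[0]).round(1),np.percentile(q[:,1],[1,99]).round(),np.percentile(q[:,2],99).round(1))
    L=(P-T)@M  # tool coords
    mm=(V<75)&(abs(L[...,1])<40)&(abs(L[...,2])<35)
    for a in range(8,64,8):
        q=L[mm&(L[...,0]>=a)&(L[...,0]<a+8)]
        if len(q)>4: print(n,'toolx',a,len(q),'y',np.percentile(q[:,1],[3,97]).round(1),'z',np.percentile(q[:,2],[3,97]).round(1))
a=cv2.imread(f'pics/sc{k}.png');b=cv2.imread(f'pics/si{k}.png');w=cv2.imread(f'pics/wr{k}.png')
m=np.zeros((600,800,3),np.uint8)
m[:300,:400]=cv2.resize(a[170:290,270:430],(400,300));m[:300,400:]=cv2.resize(b[150:300,260:460],(400,300))
m[300:,:400]=cv2.resize(w[240:480,160:480],(400,300))
cv2.imwrite(f'pics/m{k}.png',m)
E
python3 chk.py 6
```

```text
[568.01787319 -39.75910712 231.39461624] 16.945125919067262 [ 0.30562588  1.13272917 -0.99130369] [[-0.003, 0.995, 0.105], [0.007, 0.105, -0.994], [-1.0, -0.002, -0.008]]
scene card x at -40: 564.4 -5.8 [-87.   8.] 134.0
scene toolx 8 20 y [-8.   7.7] z [-13.5   4.4]
scene toolx 16 33 y [-9.3  8.1] z [-19.6  16.1]
scene toolx 24 44 y [-11.5  10. ] z [-18.8  18.8]
scene toolx 32 42 y [-14.5  12. ] z [-19.7  16.8]
scene toolx 40 39 y [-16.8  13.2] z [-19.7  15.5]
scene toolx 48 9 y [-11.1  12.9] z [-14.7   9.5]
side card x at -40: 561.9 -6.0 [-87.   8.] 132.3
side toolx 8 58 y [-10.5   6.5] z [-14.3  10.5]
side toolx 16 68 y [-11.3   5.9] z [-19.   15.6]
side toolx 24 79 y [-13.5   7.3] z [-19.8  15.3]
side toolx 32 63 y [-16.8   9. ] z [-20.5  14.6]
side toolx 40 77 y [-18.9  11.4] z [-18.9  16.6]
side toolx 48 22 y [-19.2  12.5] z [-18.9  16.4]
wrist card x at -40: 566.0 -5.4 [-51.   8.] 334.4
wrist toolx 8 79 y [-11.2   5.1] z [-13.1  -5. ]
wrist toolx 16 308 y [-12.4   5.4] z [-19.5   0.2]
wrist toolx 24 413 y [-15.    7.3] z [-19.8   8.5]
wrist toolx 32 417 y [-18.3   9.7] z [-19.5   5. ]
wrist toolx 40 340 y [-20.7  11.5] z [-19.3   8.2]
wrist toolx 48 128 y [-21.5  12.3] z [-19.6   9.6]
```

View pics/m6.png

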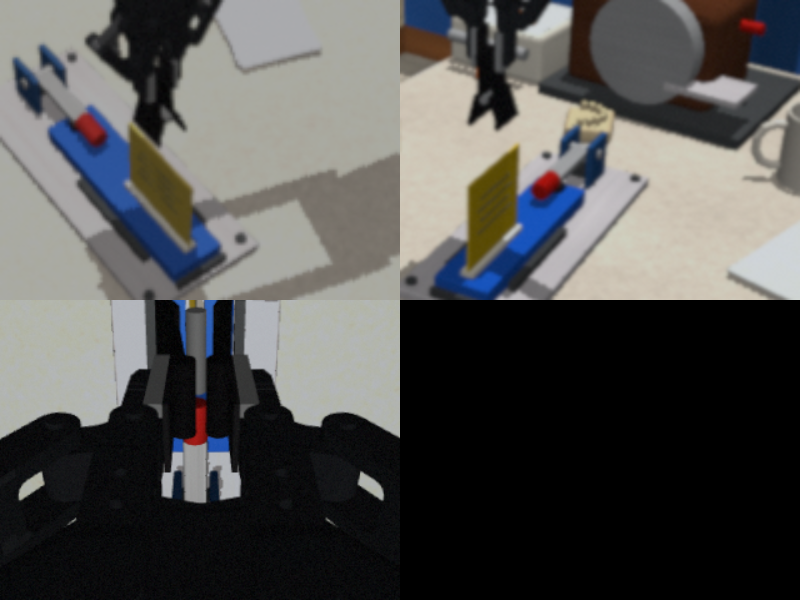

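The clip is over the card, in line with it. All three cameras agree that it needs about 2 mm in −tool y. Next I'll lower 62 mm.

{"op": "move_arm", "data": {
  "deltas": [
    [[0,-2,0],0],
    [[10,-2,0],0],
    [[22,-2,0],0],
    [[34,-2,0],0],
    [[44,-2,0],0],
    [[53,-2,0],0],
    [[60,-2,0],0],
    [[62,-2,0],0],
    [[62,-2,0],0],
    [[62,-2,0],0]
  ]
}}

```text
time: 10.55
tool_pos: [566.2, -39.7, 170.0]
tcp_rot: [-172.8, 89.6, 103.3]
ft_force: [0.1, 0.7, -0.1]
finger_gap: 16.7
```

```bash
python3 chk.py 7
```

```text
[566.17944435 -39.74056093 170.01527333] 16.655131304041806 [ 0.14468662  0.65992438 -0.06573717] [[-0.002, 0.994, 0.105], [0.007, 0.105, -0.994], [-1.0, -0.001, -0.007]]
scene card x at -40: 566.3 -6.3 [-86.   9.] 185.3
scene toolx 8 11 y [-7.2  8.3] z [-17.5  -2.5]
scene toolx 16 33 y [-9.4  8.1] z [-19.8   8.4]
scene toolx 24 42 y [-11.7  10.7] z [-19.8  17.4]
scene toolx 32 34 y [-14.   11.6] z [-20.8  16.1]
scene toolx 40 49 y [-16.2  13.9] z [-20.   27.8]
scene toolx 48 14 y [-2.  13.5] z [-19.6  27.9]
side card x at -40: 561.5 -5.5 [-86.   8.] 139.3
side toolx 8 43 y [-9.6  6. ] z [-12.1   6.8]
side toolx 16 68 y [-11.3   6.1] z [-17.8  12.1]
side toolx 24 76 y [-14.    7.1] z [-19.5  18. ]
side toolx 32 60 y [-16.8   9.8] z [-18.1  19.9]
side toolx 40 71 y [-19.3  11.5] z [-19.6  14.8]
side toolx 48 37 y [-20.1  12. ] z [-19.5  18.3]
side toolx 56 5 y [-4.9 -3.9] z [-6.6  1.8]
wrist card x at -40: 565.0 -4.9 [-91.   8.] 273.4
wrist toolx 8 79 y [-11.2   5. ] z [-13.2  -5.4]
wrist toolx 16 306 y [-12.5   5.4] z [-19.6  -0.9]
wrist toolx 24 414 y [-15.    7.3] z [-19.7  10.1]
wrist toolx 32 413 y [-18.2   9.4] z [-19.6   5.1]
wrist toolx 40 353 y [-20.8  11.4] z [-19.3   8. ]
wrist toolx 48 115 y [-21.4  12.2] z [-19.6   7.5]
```

View pics/m7.png

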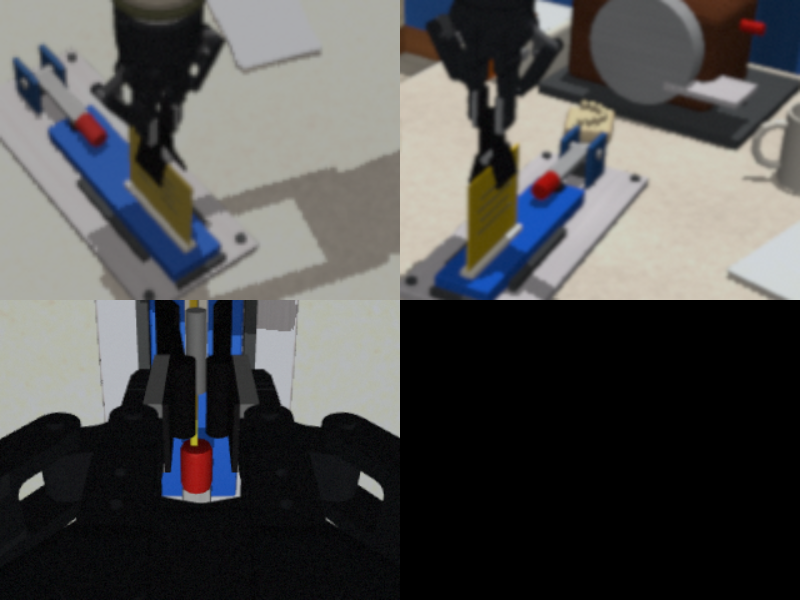

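The card edge lies between the two jaws in all views, the wrist force is about zero, and the clamp is still down. Handing in.

```bash
python3 -c "
from bench import r
print(r.hand_in());s=r.sense();print(s['time'],s['tool_pos'],s['finger_gap'],s['ft_force'])"
```

```text
the job is handed in; nothing more can be done
None
the job is handed in; nothing more can be done
```

I finished the job and handed it in at about 10.7 s of the 51 s allowed. The system gave no verdict.

- **Clamp:** I pushed the red-handled arm over centre with closed fingers. The pictures show it lying level on the foot, and the card's measured position did not change.
- **Clip:** I squeezed it with 40 N and lifted it about 99 mm off the rack. I then turned it about 7° to match the card and lowered it over the middle of the card's top edge.

**Last checks:**

| Check | Estimate |
|---|---|
| Mouth point | about 18 mm below the card edge |
| Jaws | about 32 mm over the outside, i.e. open to the stop |
| Clip against card plane | within about 1–2 mm |
| Clip against edge middle | within about 2 mm |
| Wrist force | under 1 N, so no sign of the clip touching the card |

**Where checks disagreed:**
- **Finger gap:** it read about 17 mm, against the 20 mm I expected over the rolls. This is probably finger flex or a grip slightly below the rolls.
- **Clip tilt:** the clip leans about 3° in the grip.
- **Camera positions:** they differed by 2–3 mm from one another, but all gave nearly the same offset between clip and card.

I never went near the other things on the bench, but I did not re-measure their positions at the end.

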